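# Index the model turntable by one turn of its hand wheel

### The arm

A 6-joint arm with a two-finger parallel gripper is mounted at the origin on the work surface. World frame = base frame: x ahead of the robot, y to its left, z up, the work surface at z = 0. Lengths are in mm, angles in rad, forces in N, time in s.
With the tool pointing down it reaches from about 275 to 750 mm from the base axis. Payload 10.2 kg.
Tool frame: the origin (TCP) lies at the very end of the fingers, on their centre line; the grasp point (between the pads) lies 19 mm behind it (manip.pinch_z is the z of the grasp point in the tool frame, in mm); z points along the fingers, y is the line along which they close (so a half turn about z gives the same grasp; the last joint's range is limited). The gripper opens to 85 mm and grips with 20 to 120 N. Pads are 22 mm wide; open, the fingers measure 114 mm over their backs; the gripper's body (76 mm by 85 mm) begins 54 mm behind the grasp point. The pads swing forward as they close: fully open they stand 13 mm farther back than shut.
Start: joints at [-1.5, 0.313, 1.498, -0, 1.331, -0.223], TCP at [152.022, -502.514, 231.294] pointing down, gripper open.
Joint ranges: [-2.94, 2.94], [-0.97, 2.17], [0.19, 2.56], [-1.23, 4.37], [0.02, 3.11], [-2.88, 2.88]. Speed limits (rad/s): [2.39, 2.39, 3.01, 3.14, 3.14, 3.14].

### API

Orientations are given as a unit quaternion [w, x, y, z].
In Python, from station import manip gives the robot as it stands.
- The arm moves only by the shell command python3 -m creep 'ROWS' [FORCE]. ROWS is JSON, a list of rows, each a list of 7 numbers: the opening, from 0 (shut) to 1 (fully open), then the shift along the world's x, y, z in m, then the turn, a rotation vector about the world's x, y, z in rad. In form: [[jaw, x, y, z, wx, wy, wz], ...]. A call has 1 to 8 rows; each row is the pose to reach, as a shift and turn from the pose commanded when the call began; what a row does not reach only later rows make up. A row lasts 1/10 s, in which the tool goes at most 50 mm and 8.59 degrees, less where a joint would pass 70% of its speed; a pose out of reach is approached as far as the arm can. A call with a gripper value outside its range is refused whole. The fingers move at their own pace and stop on an object; FORCE is the grip in N (left out, the last holds). Time passes only in rows, so rows that repeat a pose let the fingers close. It gives the time, the measured TCP pose, the force, the opening and the grip force at its end, in the units of the state.
- manip.observe(): the state, without advancing time (a new reading comes with each control period).
- manip.camera(name): name is "scene" or "side" or "wrist"; returns a dict with "frame" (480x640x3 uint8, red, green, blue), "fx", "fy", "cx", "cy" (pixels), "xyz" and "attitude" of the camera in the world. Camera axes: x right, y down, z forward; pixel columns grow to the right and rows downward; lengths in mm; the calibration is good to about 2 mm. A picture is of the moment at which its call begins. There is no depth.
- manip.sign_off(): hands the job in; it is judged then, once.
The state is a dict: "time": time; "joint_positions": joint angles; "joint_velocities": joint speeds; "joint_efforts": joint torques, N m; "position": TCP position; "tool_rot": TCP orientation; "contact_force": force on the tool from outside, world axes, zero at the start; "ft_torque": the same for the moment, N m; "grip_width": opening from 0.0 (shut) to 1.0 (fully open); "gripper_force": force on a finger pad.
Only numpy, scipy, OpenCV 4.12 (cv2) and the standard library are available. Lean on these libraries where they do the work, as an engineer would, in place of code of your own. Each camera call takes 0.05 s, during which the arm holds its last target. There are 200 camera calls.

### The job

Move the locomotive on the model railway turntable round to the next track: push the hand wheel clockwise (seen from above) by its upright handle through exactly one turn, so that the handle comes back to stand over the pointer on the housing. Only push the handle with the fingers, never pinch it; don't carry the wheel past the pointer by more than a little, leave the things lying around it where they are, and finish with the hand clear.

Things in the scene. Friction and masses are not known exactly. Their poses are not given: they have to be found in the camera images.
- wheel (a joint): angle of the hand wheel, rad: 0 at the start (handle over the pointer), grows as the wheel turns clockwise seen from above, 6.283 after one full turn. It turns freely both ways without stops or detents, with a dry friction of about 0.14 N m (2 to 3 N at the handle), and stays where it is left.
- wheel_axis (a point): centre of the hand wheel, on its vertical axis at mid-height of the rim, 79 mm above the table. The wheel is level: a black rim of 62 mm mean radius made of a 14 mm round bar (its top 86 mm above the table), three steel spokes and a hub 34 mm across, 88 mm high. Nothing of the wheel but the handle stands higher than that.
- handle_mid (a point): mid-height of the handle, on its own axis, 109 mm above the table. The handle is an upright aluminium grip of four round lobes (a, b, c, d in turn), 25 mm across, that stands on the rim over a spoke, 62 mm from the wheel's axis, and spins easily about its own axis; its top is 135 mm above the table. Fingers pressing on opposite lobes at once count as a pinch.
- drive: the grey round gear housing under the wheel, 116 mm across at the foot, fixed to the plywood board; origin at the centre of its underside, 9 mm above the table. Its +x axis points along the flat aluminium pointer (12 mm wide), which reaches out to 105 mm from the axis with a diamond-shaped end, below and beyond the wheel rim. It can face any way.
- bridge (a joint): angle of the turntable bridge that carries the blue locomotive, clockwise from above, rad: geared to the wheel at 1 to 8, so 0 at the start and 0.785 (45 degrees, in line with the next track) after one turn of the wheel. The turntable is a disc of 380 mm on the table to the robot's left; it need not be touched.
- wagon: bystander: loose brown model goods wagon, 108 x 34 x 45 mm, on the board beside the wheel; origin at the centre of its underside
- oil: bystander: loose small jar with a white cap, 32 mm across, 55 mm tall, on the board; origin at the centre of its underside
- driver: bystander: loose screwdriver, 150 mm, lying on the board
- foam: bystander: loose white packing block, 55 x 50 x 18 mm, on the board; origin at the centre of its underside

How it is judged (in metres and radians):
On the way, in this order (a step that is already met when the one before it is completed fails the run):
1. the fingers push the handle through the first half of the turn (wheel between 45 and 150 degrees while the handle is touched) ((contact force between the fingers and lobe_a above 0.3 N or contact force between the fingers and lobe_b above 0.3 N or contact force between the fingers and lobe_c above 0.3 N or contact force between the fingers and lobe_d above 0.3 N) and value of joint wheel between 0.785 and 2.62 rad), for 0.1 s.
2. the fingers push the handle through the second half of the turn (wheel between 210 and 330 degrees while the handle is touched) ((contact force between the fingers and lobe_a above 0.3 N or contact force between the fingers and lobe_b above 0.3 N or contact force between the fingers and lobe_c above 0.3 N or contact force between the fingers and lobe_d above 0.3 N) and value of joint wheel between 3.67 and 5.76 rad), for 0.1 s.
At the end, for the whole second after the job is handed in: the wheel stands still within 0.12 rad (7 degrees) of exactly one clockwise turn from its start, the bridge within 0.03 rad of the next track (45 degrees on), and each bystander is within 15 mm of where it was (value of joint wheel between 6.163 and 6.403 rad and velocity of joint wheel between -0.05 and 0.05 rad/s and value of joint bridge between 0.755 and 0.815 rad and distance of each of wagon, oil, driver, foam from where it was at the start of the episode below 0.015 m); the robot touches nothing.
It fails at once if the handle is pinched (fingers press on opposite lobes at once) ((contact force between the fingers and lobe_a above 0.5 N and contact force between the fingers and lobe_c above 0.5 N) or (contact force between the fingers and lobe_b above 0.5 N and contact force between the fingers and lobe_d above 0.5 N)).
It fails at once if the wheel is carried more than 0.5 rad (29 degrees) past the pointer (value of joint wheel above 6.783 rad).
It fails at once if a bystander is moved more than 15 mm, or picked up (distance of any of wagon, oil, driver, foam from where it was at the start of the episode above 0.015 m).
It also fails if it takes over 58 s, if anything falls off the work surface, if the arm or the gripper's body presses on something with over 40 N, if the wrist force passes 120 N, or if a joint passes its speed limit or range.

## Working session

There is one attempt and no reset: what is moved stays moved. The work goes in short steps, Python scripts to look and compute and a shell command to move; the robot and the scene stay as the last step left them, time stands still between calls to the robot, and variables do not carry over. Pictures are saved under pics/ and viewed, at most 10 in all, crops included, and the job is handed in when it is done.

```bash
mkdir -p pics; cat > h.py <<'E'
import numpy as np, cv2
from station import manip
def cam(n,name):
    c=manip.camera(n); cv2.imwrite(f'pics/{name}.png',c['frame'][:,:,::-1])
    import pickle; pickle.dump(c,open(f'pics/{name}.pkl','wb')); return c
def R(q):
    q=np.array(q,float)
    if q.shape==(3,3): return q
    w,x,y,z=q
    from scipy.spatial.transform import Rotation as Ro
    return Ro.from_quat([x,y,z,w]).as_matrix()
def atz(c,u,v,z):
    d=R(c['attitude'])@np.array([(u-c['cx'])/c['fx'],(v-c['cy'])/c['fy'],1]); o=np.array(c['xyz'])
    return o+d*(z-o[2])/d[2]
E
python3 - <<'E'
from h import *
import cv2
a=cam('scene','s1');b=cam('side','d1');
for c in(a,b): print(c['xyz'],c['attitude'],c['fx'],c['cx'],c['cy'])
print(manip.observe())
E
```

```text
[1151.70191824 -400.2165775   819.11278753] [-0.38552271  0.82030648  0.38701861 -0.16936977] 480.5524659705596 315.4200811760274 240.0360351529725
[   5.57234786  808.83440245 1134.79367629] [ 0.10452721 -0.31513123  0.88746247 -0.31965096] 556.5401590979845 320.0515567354185 245.94241012156138
{'time': 0.1, 'joint_positions': array([-1.50042213e+00,  3.13386354e-01,  1.49834034e+00, -6.14197305e-05,
        1.33099141e+00, -2.23413875e-01]), 'joint_velocities': array([ 0.00076861, -0.00148241, -0.00244569,  0.0001221 ,  0.00015837,
        0.00144699]), 'joint_efforts': array([ 2.42535978e-03, -4.12902904e+01, -2.60145378e+01, -2.16975850e-04,
        3.00661573e-03,  2.14258648e-05]), 'position': array([ 151.97985423, -502.28733936,  230.80405661]), 'tool_rot': array([-5.63359322e-04,  9.89229230e-01,  1.46373539e-01,  1.32779898e-05]), 'contact_force': array([-0.07989266,  0.1332566 , -0.65912449]), 'ft_torque': array([-0.02310058,  0.00710851,  0.00439763]), 'gripper_force': 0.0, 'grip_width': 1.0033305706224485}
```

View pics/s1.png

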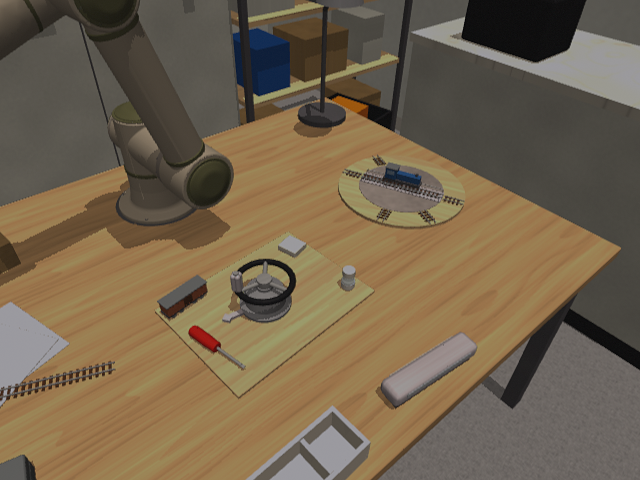

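View pics/d1.png

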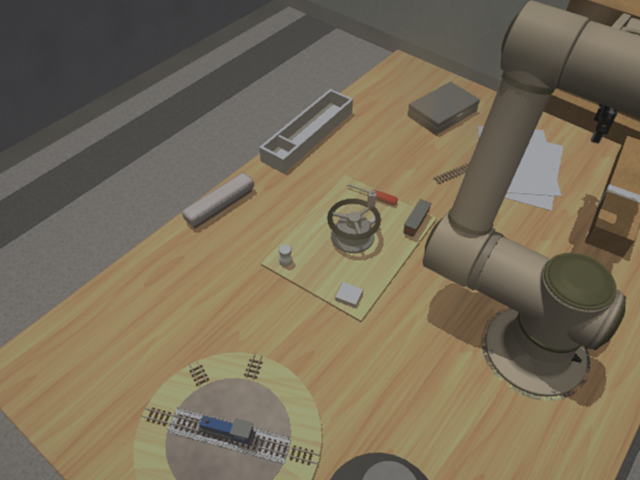

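The scene view shows the wheel at about (265,282), the handle at (237,282), the pointer tip at (228,318), the wagon at (183,297), the screwdriver at (215,345), the foam at (292,245) and the oil at (348,278). In the side view the wheel is at about (354,220) and the handle at (372,199). Next I'll enlarge both.

```bash
python3 - <<'E'
from h import *
a=cv2.imread('pics/s1.png')[225:395,150:380];b=cv2.imread('pics/d1.png')[170:320,255:445]
a=cv2.resize(a,None,fx=3.4,fy=3.4,interpolation=2);b=cv2.resize(b,None,fx=4,fy=4,interpolation=2)
cv2.imwrite('pics/s1c.png',a);cv2.imwrite('pics/d1c.png',b)
E
```

```text
(no output)
```

View pics/s1c.png

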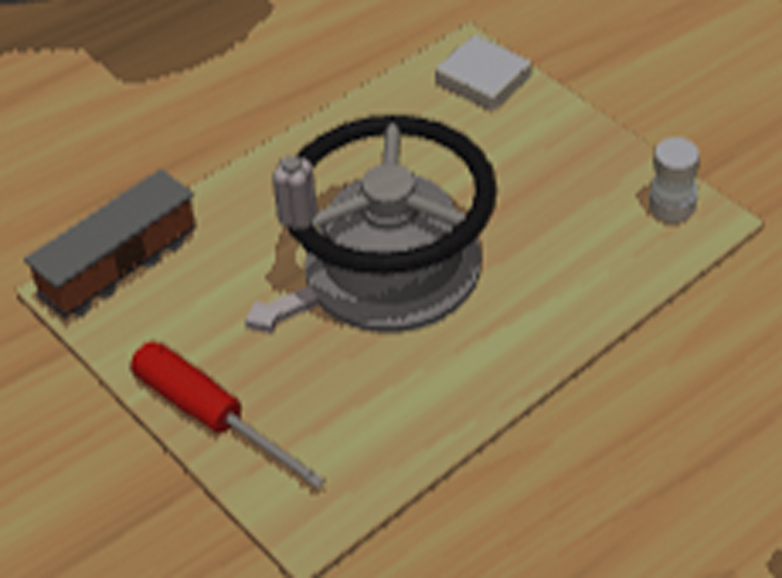

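View pics/d1c.png

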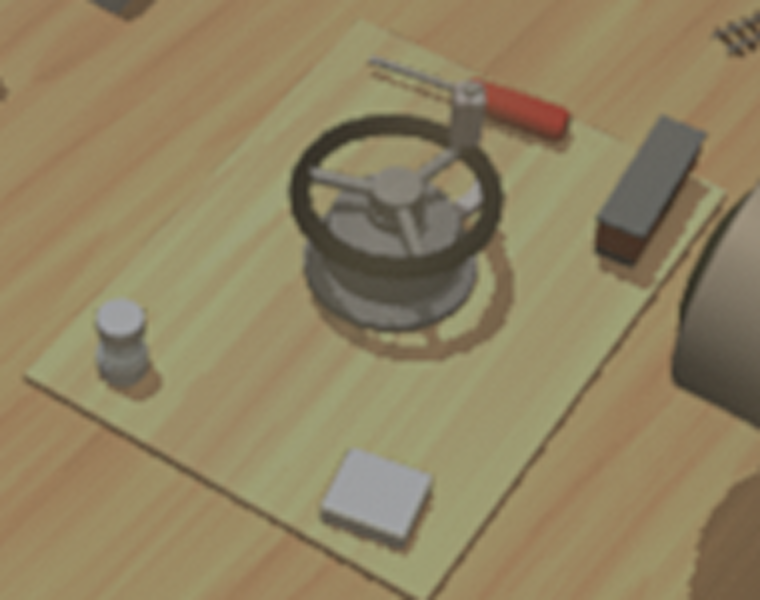

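The crops show these points:

| Point | Scene crop | Side crop |
|---|---|---|
| Hub top | (389,181) | (399,184) |
| Handle top | (295,166) | (468,92) |
| Pointer tip | (250,323) | hidden |
| Wagon ends (roof) | (33,265) and (190,188) | – |
| Oil cap | (677,153) | (121,317) |

Next I'll triangulate these points.

```bash
python3 - <<'E'
from h import *
import pickle
a=pickle.load(open('pics/s1.pkl','rb'));b=pickle.load(open('pics/d1.pkl','rb'))
S=lambda u,v:(150+u/3.4,225+v/3.4); D=lambda u,v:(255+u/4,170+v/4)
def ray(c,p):
    d=R(c['attitude'])@np.array([(p[0]-c['cx'])/c['fx'],(p[1]-c['cy'])/c['fy'],1]);return np.array(c['xyz']),d/np.linalg.norm(d)
def tri(p,q):
    M=np.zeros((3,3));y=np.zeros(3)
    for o,d in(ray(a,p),ray(b,q)):
        P=np.eye(3)-np.outer(d,d);M+=P;y+=P@o
    return np.linalg.solve(M,y).round(1)
print('hub',tri(S(389,178),D(399,182)),atz(a,*S(389,178),88),atz(b,*D(399,182),88))
print('handle',tri(S(295,163),D(468,91)),atz(a,*S(295,163),135),atz(b,*D(468,91),135))
print('oil',tri(S(677,153),D(121,317)))
print('foam',atz(a,*S(484,65),27)[:2],atz(b,*D(379,490),27)[:2])
print('ptr',atz(a,*S(248,325),20)[:2])
for p in[(27,262),(75,290),(190,190),(165,172)]:print('wag s',atz(a,*S(*p),54)[:2])
for p in[(667,117),(706,135),(599,220),(635,235)]:print('wag d',atz(b,*D(*p),54)[:2])
for p in[(140,355),(230,415),(320,487)]:print('drv',atz(a,*S(*p),18)[:2])
E
```

```text
hub [ 5.245e+02 -5.000e-01  8.950e+01] [525.54940734   1.95922951  88.        ] [523.64973596  -3.98547087  88.        ]
handle [515.7 -59.3 131.5] [520.30770745 -60.13447261 135.        ] [513.06734901 -57.80270981 135.        ]
oil [603.3 178.3  62.3]
foam [420.23197761 159.39850525] [413.58264089 158.38288745]
ptr [ 518.95777274 -105.69498061]
wag s [ 415.88118966 -197.90559011]
wag s [ 455.52301519 -185.59374613]
wag s [424.01066589 -87.06119206]
wag s [399.00937338 -91.34468674]
wag d [ 436.02789842 -194.0055249 ]
wag d [ 406.7615076  -196.47412186]
wag d [420.35722007 -86.45685499]
wag d [395.24357143 -90.45763905]
drv [ 496.08104701 -169.30672236]
drv [ 570.33255244 -150.14246843]
drv [ 646.71445288 -136.74443164]
```

```bash
python3 -m creep '[[0,0.03,0.035,0,0,0,0],[0,0.06,0.07,0,0,0,-0.1],[0,0.09,0.105,0,0,0,-0.2],[0,0.12,0.14,0,0,0,-0.215],[0,0.15,0.17,0,0,0,-0.215],[0,0.18,0.20,0,0,0,-0.215],[0,0.21,0.23,0,0,0,-0.215],[0,0.24,0.26,0,0,0,-0.215]]' 
python3 -m creep '[[0,0.03,0.035,0,0,0,0],[0,0.06,0.07,0,0,0,0],[0,0.09,0.105,0,0,0,0],[0,0.12,0.14,0,0,0,0],[0,0.15,0.17,0,0,0,0],[0,0.161,0.186,0,0,0,0],[0,0.161,0.186,0,0,0,0],[0,0.161,0.186,0,0,0,0]]'
python3 - <<'E'
from h import *
c=cam('wrist','w1');print(c['xyz'],c['attitude'],c['fx'],manip.observe()['position'],manip.observe()['joint_positions'])
E
```

```text
time: 0.9
position: [392.9, -241.0, 231.2]
tool_rot: [-0.0, 0.999, 0.039, -0.0]
contact_force: [0.0, 0.1, -0.2]
grip_width: -0.001
gripper_force: 0.0
time: 1.7
position: [552.7, -56.6, 230.9]
tool_rot: [-0.0, 0.999, 0.04, -0.001]
contact_force: [0.5, -1.0, -0.1]
grip_width: 0.0
gripper_force: 0.0
[620.47604976 -51.06198655 374.68821738] [ 0.09929381  0.72780855 -0.67219675 -0.09266594] 339.8011737103415 [552.5485205  -57.10403312 231.08488818] [-3.13780186e-01  3.80868509e-01  1.40349892e+00 -2.73250964e-04
  1.35784664e+00  1.17877845e+00]
```

View pics/w1.png

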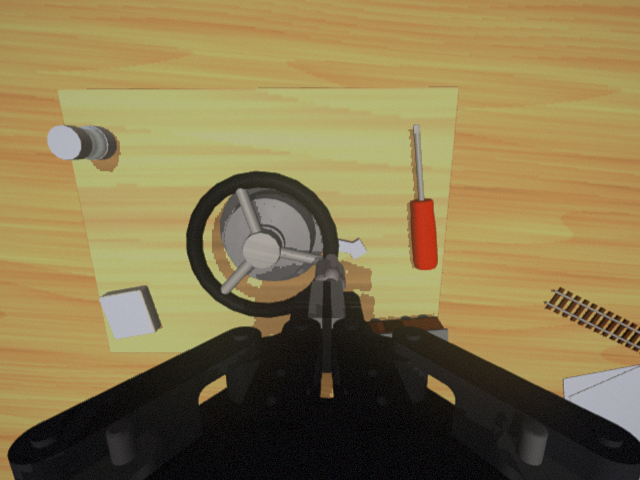

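The wrist view shows the hub at (262,250), the handle at about (329,262) just ahead of the fingertips at (328,300), and the pointer tip at (366,248).

```bash
python3 - <<'E'
from h import *
import pickle
c=pickle.load(open('pics/w1.pkl','rb'))
print('hub',atz(c,262,250,88),'ptr',atz(c,366,248,20))
for p in[(329,262),(329,275)]:print('hd',atz(c,*p,135))
for x in (187,338):print('rim',atz(c,x,243,79))
for y in (172,316):print('rim',atz(c,262,y,79))
# project fingertip
for P in([552.5,-57,231],[516.5,-60,135]):
    q=R(c['attitude']).T@(np.array(P)-c['xyz']);print(c['cx']+c['fx']*q[0]/q[2],c['cy']+c['fy']*q[1]/q[2])
f=cv2.resize(c['frame'][215:345,240:400,::-1],None,fx=5,fy=4.6);cv2.imwrite('pics/w1c.png',f)
E
```

```text
hub [526.71189651  -1.019827    88.        ] ptr [ 515.78873856 -102.2202481    20.        ]
hd [536.67902029 -59.32783709 135.        ]
hd [526.34307494 -60.16975063 135.        ]
rim [525.00802231  68.52650572  79.        ]
rim [535.8934638  -67.90803831  79.        ]
rim [593.74939449   2.52824474  79.        ]
rim [457.07078782  -1.33318868  79.        ]
328.00107021268246 298.4091609337032
327.7292371476059 287.0255146180389
```

View pics/w1c.png

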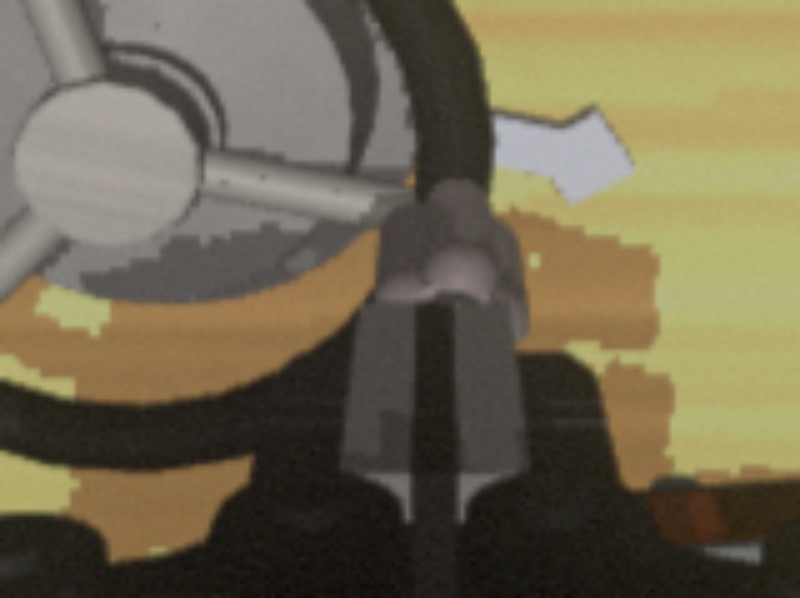

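```bash
python3 -m creep '[[0,0,0,-0.04,0,0,0],[0,0,0,-0.08,0,0,0],[0,0,0,-0.12,0,0,0],[0,0,0,-0.131,0,0,0],[0,0,0,-0.131,0,0,0]]'
python3 - <<'E'
import numpy as np
C=np.array([525.5,-.5]);p0=np.array([553,-56.5]);k0=np.degrees(np.arctan2(*(p0-C)[::-1]));print(k0)
a=k0-7.5*np.arange(0,49);P=C+62*np.c_[np.cos(np.radians(a)),np.sin(np.radians(a))]
for k in range(6):
    b=P[8*k] ; print(round(a[8*k+8]),[[round(float(v),3) for v in (q-b)/1000] for q in P[8*k+1:8*k+9]])
E
```

```text
time: 2.25
position: [552.4, -57.2, 99.8]
tool_rot: [-0.0, 0.999, 0.039, -0.001]
contact_force: [-0.2, -0.4, 0.3]
grip_width: 0.001
gripper_force: 0.0
-63.84566422168708
-124 [[-0.007, -0.003], [-0.015, -0.005], [-0.023, -0.006], [-0.031, -0.006], [-0.04, -0.005], [-0.047, -0.003], [-0.055, 0.0], [-0.062, 0.004]]
-184 [[-0.006, 0.005], [-0.012, 0.011], [-0.017, 0.017], [-0.021, 0.024], [-0.024, 0.032], [-0.026, 0.039], [-0.027, 0.048], [-0.027, 0.056]]
-244 [[0.001, 0.008], [0.003, 0.016], [0.006, 0.023], [0.01, 0.03], [0.015, 0.037], [0.021, 0.043], [0.028, 0.047], [0.035, 0.051]]
-304 [[0.007, 0.003], [0.015, 0.005], [0.023, 0.006], [0.031, 0.006], [0.04, 0.005], [0.047, 0.003], [0.055, -0.0], [0.062, -0.004]]
-364 [[0.006, -0.005], [0.012, -0.011], [0.017, -0.017], [0.021, -0.024], [0.024, -0.032], [0.026, -0.039], [0.027, -0.048], [0.027, -0.056]]
-424 [[-0.001, -0.008], [-0.003, -0.016], [-0.006, -0.023], [-0.01, -0.03], [-0.015, -0.037], [-0.021, -0.043], [-0.028, -0.047], [-0.035, -0.051]]
```

```bash
python3 -m creep '[[0,-0.007,-0.003,0,0,0,0],[0,-0.015,-0.005,0,0,0,0],[0,-0.023,-0.006,0,0,0,0],[0,-0.031,-0.006,0,0,0,0],[0,-0.040,-0.005,0,0,0,0],[0,-0.047,-0.003,0,0,0,0],[0,-0.055,0,0,0,0,0],[0,-0.062,0.004,0,0,0,0]]'
python3 -c "
from h import *
c=cam('wrist','w2')"
```

```text
time: 3.05
position: [490.4, -52.3, 100.4]
tool_rot: [0.0, 0.999, 0.039, 0.0]
contact_force: [3.5, -1.1, 0.7]
grip_width: 0.001
gripper_force: 1.4
```

View pics/w2.png

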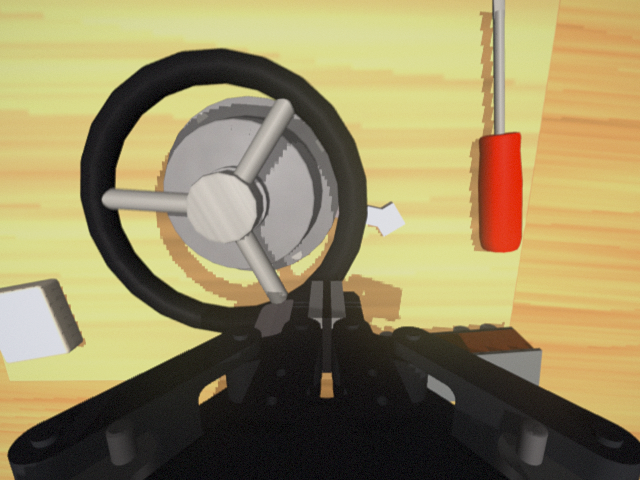

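The wheel is turning: the handle spoke now points to (280,298), about 50–60° on, and the handle is just left of the fingers at about (272,318). The push force is 3.7 N. I'll carry on.

```bash
python3 -m creep '[[0,-0.006,0.005,0,0,0,0],[0,-0.012,0.011,0,0,0,0],[0,-0.017,0.017,0,0,0,0],[0,-0.021,0.024,0,0,0,0],[0,-0.024,0.032,0,0,0,0],[0,-0.026,0.039,0,0,0,0],[0,-0.027,0.048,0,0,0,0],[0,-0.027,0.056,0,0,0,0]]'
python3 -m creep '[[0,0.001,0.008,0,0,0,0],[0,0.003,0.016,0,0,0,0],[0,0.006,0.023,0,0,0,0],[0,0.010,0.030,0,0,0,0],[0,0.015,0.037,0,0,0,0],[0,0.021,0.043,0,0,0,0],[0,0.028,0.047,0,0,0,0],[0,0.035,0.051,0,0,0,0]]'
```

```text
time: 3.9
position: [464.0, 4.3, 100.4]
tool_rot: [0.0, 0.999, 0.039, 0.0]
contact_force: [-0.2, -2.7, -0.0]
grip_width: -0.001
gripper_force: 1.1
time: 4.7
position: [499.5, 55.0, 100.2]
tool_rot: [-0.0, 0.999, 0.039, -0.0]
contact_force: [-2.1, -1.7, 0.8]
grip_width: -0.001
gripper_force: 1.2
```

```bash
python3 -m creep '[[0,0.007,0.003,0,0,0,0],[0,0.015,0.005,0,0,0,0],[0,0.023,0.006,0,0,0,0],[0,0.031,0.006,0,0,0,0],[0,0.040,0.005,0,0,0,0],[0,0.047,0.003,0,0,0,0],[0,0.055,0,0,0,0,0],[0,0.062,-0.004,0,0,0,0]]'
python3 -m creep '[[0,0.006,-0.005,0,0,0,0],[0,0.012,-0.011,0,0,0,0],[0,0.017,-0.017,0,0,0,0],[0,0.021,-0.024,0,0,0,0],[0,0.024,-0.032,0,0,0,0],[0,0.026,-0.039,0,0,0,0],[0,0.027,-0.048,0,0,0,0],[0,0.027,-0.056,0,0,0,0]]'
python3 -c "
from h import *
c=cam('wrist','w3')"
```

```text
time: 5.5
position: [561.6, 50.3, 100.2]
tool_rot: [-0.0, 0.999, 0.039, -0.0]
contact_force: [-2.5, 1.2, -0.3]
grip_width: 0.001
gripper_force: 1.4
time: 6.3
position: [588.1, -6.3, 100.4]
tool_rot: [0.0, 0.999, 0.039, 0.0]
contact_force: [0.1, 3.4, -0.8]
grip_width: 0.002
gripper_force: 1.2
```

View pics/w3.png

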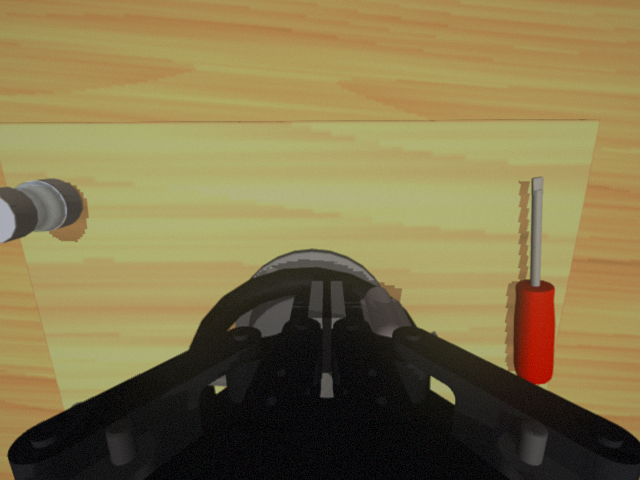

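The handle is at about (378,300), to the right of the fingers and being pushed. I'll do the next 60°, stopping about 10° short, then measure.

```bash
python3 -m creep '[[0,-0.001,-0.008,0,0,0,0],[0,-0.003,-0.016,0,0,0,0],[0,-0.006,-0.023,0,0,0,0],[0,-0.010,-0.030,0,0,0,0],[0,-0.015,-0.037,0,0,0,0],[0,-0.021,-0.043,0,0,0,0],[0,-0.028,-0.047,0,0,0,0],[0,-0.035,-0.051,0,0,0,0]]'
python3 - <<'E'
from h import *
c=cam('wrist','w4')
cv2.imwrite('pics/w4c.png',cv2.resize(c['frame'][120:360,120:440,::-1],None,fx=2.5,fy=2.5,interpolation=2))
cam('scene','s4')
E
```

```text
time: 7.15
position: [552.5, -57.0, 100.4]
tool_rot: [0.0, 0.999, 0.039, 0.0]
contact_force: [2.9, 0.1, 0.8]
grip_width: 0.002
gripper_force: 1.1
```

View pics/w4c.png

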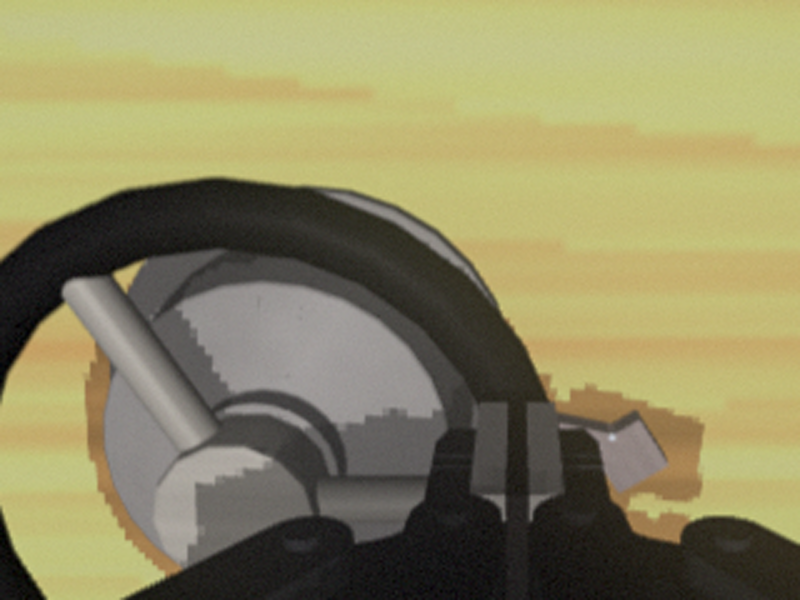

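In the close crop, the upper spoke's centreline runs from (85,287) to (200,440) and the handle spoke's from (320,497) to (425,497). I'll compare those spoke angles with the starting picture.

```bash
python3 - <<'E'
from h import *
import pickle
c1=pickle.load(open('pics/w1.pkl','rb'));c4=pickle.load(open('pics/w4.pkl','rb'))
def ang(c,p,q):
    a,b=atz(c,*p,79)[:2],atz(c,*q,79)[:2];d=b-a;return a.round(1),b.round(1),np.degrees(np.arctan2(d[1],d[0])).round(1)
W1=lambda u,v:(240+u/5,215+v/4.6);W4=lambda u,v:(120+u/2.5,120+v/2.5)
print('w1 handle',ang(c1,W1(205,170),W1(365,208)),'upper',ang(c1,(258,238),(241,193)))
print('w4 handle',ang(c4,W4(320,497),W4(425,497)),'upper',ang(c4,W4(200,440),W4(85,287)))
print('ptr',atz(c4,*W4(640,445),20),atz(c1,*W1(600,155),20))
E
```

```text
w1 handle (array([523.3, -16.8]), array([517.7, -46.5]), np.float64(-100.7)) upper (array([534.8,   4.5]), array([574.3,  20.2]), np.float64(21.8))
w4 handle (array([526.7, -16.2]), array([528.5, -38.8]), np.float64(-85.5)) upper (array([538.1,   9.4]), array([570. ,  31.8]), np.float64(35.1))
ptr [517.33991341 -95.11131334  20.        ] [514.47836053 -95.77987333  20.        ]
```

```bash
python3 -m creep '[[0,-0.003,-0.001,0,0,0,0],[0,-0.006,-0.002,0,0,0,0],[0,-0.009,-0.003,0,0,0,0],[0,-0.011,-0.0035,0,0,0,0],[0,-0.013,-0.004,0,0,0,0],[0,-0.0135,-0.004,0,0,0,0],[0,-0.0135,-0.004,0,0,0,0]]'
python3 -m creep '[[0,0.007,0.001,0,0,0,0],[0,0.0135,0.004,0,0,0,0],[0,0.0135,0.004,0.04,0,0,0],[0,0.0135,0.004,0.09,0,0,0],[0,0.0135,0.004,0.131,0,0,0],[0,0.0135,0.004,0.131,0,0,0],[0,0.0135,0.004,0.131,0,0,0]]'
python3 - <<'E'
from h import *
import pickle
c1=pickle.load(open('pics/w1.pkl','rb'));c=cam('wrist','w5')
f=[cv2.resize(k['frame'][180:330,180:380,::-1],None,fx=4,fy=4,interpolation=2)[:, :] for k in (c1,c)]
cv2.imwrite('pics/w5c.png',cv2.resize(np.hstack([f[0][:,:],f[1]]),(800,600//2)))
a,b=pickle.load(open('pics/s1.pkl','rb')),cam('scene','s5')
g=np.hstack([cv2.resize(k['frame'][245:335,200:310,::-1],(400,300),interpolation=2) for k in(a,b)])
cv2.imwrite('pics/cmp.png',np.vstack([cv2.imread('pics/w5c.png'),g]))
# rotation of spokes about hub by registration: warp w5 to top view z=82 and compare
def top(c):
    xs=np.arange(470,582,.5);ys=np.arange(-56,56,.5)
    X,Y=np.meshgrid(xs,ys,indexing='ij');P=np.stack([X,Y,np.full_like(X,82)],-1)-c['xyz']
    q=P@R(c['attitude']);return cv2.remap(cv2.cvtColor(c['frame'],cv2.COLOR_RGB2GRAY),(c['cx']+c['fx']*q[...,0]/q[...,2]).astype('f4'),(c['cy']+c['fy']*q[...,1]/q[...,2]).astype('f4'),1)
t1,t5=top(c1),top(c)
def pol(t):return cv2.warpPolar(t,(60,720),(111,111),95,cv2.WARP_POLAR_LINEAR)[:,25:55].astype(float)
A,B=pol(t1),pol(t5)
for s in range(-30,31,3): print(s/2,round(np.abs(A-np.roll(B,s,0)).mean(),1),end='; ')
E
```

```text
time: 7.95
position: [539.4, -60.5, 100.3]
tool_rot: [0.0, 0.999, 0.039, -0.0]
contact_force: [2.1, 1.0, 0.7]
grip_width: -0.001
gripper_force: 0.7
time: 8.65
position: [553.3, -56.4, 231.4]
tool_rot: [0.0, 0.999, 0.04, 0.0]
contact_force: [-0.7, 0.6, -0.4]
grip_width: -0.001
gripper_force: 0.0
-15.0 15.9; -13.5 15.6; -12.0 15.1; -10.5 14.4; -9.0 13.5; -7.5 12.2; -6.0 10.7; -4.5 8.7; -3.0 6.3; -1.5 3.7; 0.0 2.8; 1.5 5.2; 3.0 7.6; 4.5 9.6; 6.0 11.2; 7.5 12.6; 9.0 13.6; 10.5 14.4; 12.0 14.9; 13.5 15.4; 15.0 15.8;
```

View pics/cmp.png

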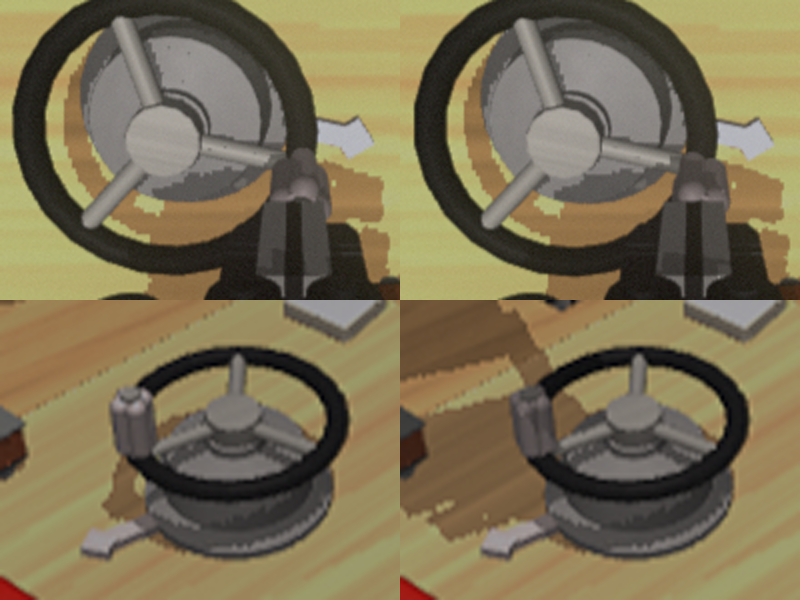

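The wheel is back within about 0.5° of its starting picture (spokes, handle and pointer match in both views). The hand is clear at 231 mm, so I'm handing the job in.

```bash
python3 -c "
from station import manip
print(manip.sign_off())"
```

```text
the job is handed in; nothing more can be done
None
```

I pushed the wheel clockwise through one full turn with the closed fingers, leaving the handle back over the pointer to within about 0.5° in the pictures and the hand clear above, and handed the job in; no verdict came back, and I didn't separately measure the bridge or the bystanders at the end.

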